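# Hang the hook-on pen cup in the notch of the document bin

### The arm

A 7-joint arm with a two-finger parallel gripper is mounted at the origin on the work surface. World frame = base frame: x ahead of the robot, y to its left, z up, the work surface at z = 0. Lengths are in m, angles in rad, forces in N, time in s.
With the tool pointing down it reaches from about 0.4 to 0.9 m from the base axis. Payload 5.5 kg.
Tool frame: the origin (TCP) lies between the finger pads; the fingertips stand 8 mm ahead of it and the grasp point (between the pads) lies 11 mm behind it; z points along the fingers, y is the line along which they close (so a half turn about z gives the same grasp; the last joint's range is limited). The gripper opens to 92 mm and grips with 3 to 60 N. Pads are 19 mm wide; open, the fingers measure 130 mm over their backs; the gripper's body (75 mm by 190 mm) begins 47 mm behind the grasp point.
Start: joints at [1.603, 0.501, -0.427, 1.55, 0.221, 1.138, -0.21], TCP at [0.149, -0.633, 0.235] pointing down, gripper open.
Joint ranges: [-2.88, 2.88], [-0.31, 2.03], [-1.54, 1.56], [0.2, 2.42], [-1.41, 4.55], [0.19, 2.02], [-2.57, 2.57]. Speed limits (rad/s): [2.57, 2.57, 3.14, 3.14, 3.14, 3.14, 3.14].

### API

Orientations are given as a unit quaternion [w, x, y, z].
In Python, from bench import observe, imaging, env gives the robot as it stands. The module is installed in compiled form; this text tells all that it offers.
- The arm moves only by the tool step_arm, never from a script. Its argument "increments" is a list of rows, each a list of 3 entries, a list of its own where there are three numbers: the shift along the world's x, y, z in m, then the turn about the world's z in degrees, then the gripper's target within -1 to 1 (shut at 1, half-way at 0, fully open at -1). In form: [[[dx, dy, dz], yaw, jaw], ...]. A call has 1 to 8 rows; each row shifts and turns the commanded pose from where the row before left it; what a row does not reach is not made up. A row lasts 1/10 s, in which the tool goes at most 50 mm and 8.59 degrees, less where a joint would pass 70% of its speed; a pose out of reach is approached as far as the arm can. A call with a gripper value outside its range is refused whole. The fingers move at their own pace and stop on an object; the grip force is fixed at half the most. Time passes only in rows, so rows that do not move let the fingers close. It gives the time, the measured TCP pose, the force, the opening and the grip force at its end, in the units of the state.
- observe(): the state, without advancing time (a new reading comes with each control period).
- imaging.get_image(name): name is "scene" or "side" or "wrist"; returns a dict with "pixels" (400x640x3 uint8, blue, green, red), "z_map" (400x640 float32, m along the optical axis (not along the pixel's ray), 0 where there is no reading), "intrinsics" (3x3 intrinsics, pixels), "extrinsics" (4x4, takes a point from camera to world coordinates); the wrist camera has in their place "tool_from_camera" (4x4, takes a point from camera to tool coordinates, whose origin is the TCP and whose axes are the flange's). Camera axes: x right, y up, looking along -z (the intrinsics and any distortion apply to the point x, -y, -z); pixel columns grow to the right and rows downward; lengths in m; the calibration is good to about 2 mm. A picture is of the moment at which its call begins: read the wrist's pose just before it.
- env.finish_job(): hands the job in; it is judged then, once.
Trained networks look in a picture, given as the dict that the camera call returned (one of the last four; its "shot" number tells which), for a name from the list of things; names that differ only in an ending like _2 or _b are one class to them, and where a whole thing is asked for, a point or a joint stands for the part that bears it (a point fixed in the world has none). Each returns a list of dicts, best first, with "confidence" (0 to 1); they miss things now and then, are a little off and sometimes report something else, mostly with a low value. They report only what shows in the picture. A call takes as long as a camera call.
- imaging.trace(picture, query): "pixels" (400x640 bool, what is visible of it) and "rect" ([centre column, centre row, width, height] in pixels, round what is visible of it).
- imaging.landmark_of(picture, query): "location" ([column, row] in pixels: a listed point, or the origin of a listed thing).
The state is a dict: "t": time; "joint_pos": joint angles; "joint_vel": joint speeds; "joint_efforts": joint torques, N m; "tcp_pos": TCP position; "ee_rot": TCP orientation; "wrist_force": force on the tool from outside, world axes, zero at the start; "ft_torque": the same for the moment, N m; "width": finger opening in m; "grasp_force": force on a finger pad.
Only numpy, scipy, OpenCV 4.12 (cv2) and the standard library are available. Lean on these libraries where they do the work, as an engineer would, in place of code of your own. Each camera call takes 0.05 s, during which the arm holds its last target. There are 200 camera calls.

### The job

Pick up the empty metal pen cup and hang it by its own hook over the rim of the document bin's long wall that faces away from the robot, on the outside of the bin. That rim has one notch just wider than the hook: find it (by sight, or by sliding the hook along the rim), let the hook sink right to the bottom of the notch so that it cannot slide, and let go. Lean on the bin gently, never harder than 25 N, and leave the mug, the stapler and the mouse where they are.

Things in the scene. Friction and masses are not known exactly. Their poses are not given: they have to be found in the camera images.
- bin: Dark steel open-topped document bin, 190 (x) by 300 (y) by 115 mm high, fixed to the desk, rigid, lower folders standing in its -x half. Origin: centre of its underside; z up. Its +x long wall, away from the robot, is 4 mm thick, centre plane at x = +93 mm, outer face at x = +95 mm.
- bin_rim (a point): Middle of the top of the bin's +x wall (x 93, y 0, z 115 mm in the bin frame; same axes). This rim is flat but for ONE rectangular notch, 30 mm wide along y, 10 mm deep (floor 105 mm above the desk). The notch's middle lies anywhere from y = -35 to +35 mm, differs from run to run and is not measured.
- cup_center (a point): Centre (40 mm above the underside) of the pen cup: a loose empty open-topped box of bare aluminium, 50 (x) by 56 (y) by 80 mm high, walls 2.5 mm, about 160 g, upright on the desk. Its y faces are plain and can be gripped at any height. Its hook is on its -x side.
- cup_hook (a point): Point in the cup's hook that comes to lie on the rim: middle of the bridge's underside, 28.5 mm to -x of the cup's centre, 90 mm above the cup's underside; axes as the cup. The hook is 24 mm wide (y), gap 7 mm between the cup's back (x = -25 mm) and the lip. The lip hangs 15 mm straight down from the bridge, then 8 mm flaring away from the cup. Bridge top at 93 mm.
- cup: The same pen cup; origin at the centre of its underside, z up, hook on its -x side.
- mug: White mug, 76 mm wide, 90 mm high; bystander. Origin: centre of its underside.
- stapler: Black stapler 130 mm long, 45 mm high; bystander. Origin: centre of its underside.
- mouse: Black computer mouse 100 by 58 by 32 mm; bystander. Origin: centre of its underside.

How it is judged:
At the end, for the whole second after the job is handed in: The cup hangs at rest outside the bin's +x wall, its hook over that wall (hook point within 5 mm of the wall's centre plane and within 4 mm of the notch floor's height, so sunk in the notch), upright within 0.15 rad (x of cup_hook in the frame of bin between 0.088 and 0.098 m and y of cup_hook in the frame of bin between -0.045 and 0.045 m and z of cup_hook in the frame of bin between 0.101 and 0.109 m and x of cup_center in the frame of bin above 0.1 m and angle between cup's own z axis and vertical below 0.15 rad and linear speed of cup below 0.02 m/s); the robot touches nothing.
It fails at once if the bin is pressed or struck with more than 25 N (contact force between bin and anything else above 25 N).
It fails at once if the mug, the stapler or the mouse is moved by more than 20 mm (distance of any of mug, stapler, mouse from where it was at the start of the episode above 0.02 m).
It also fails if it takes over 72 s, if anything falls off the work surface, if the arm or the gripper's body presses on something with over 40 N, if the wrist force passes 120 N, or if a joint passes its speed limit or range.

## Working session

There is one attempt and no reset: what is moved stays moved. The work goes in short steps, Python scripts to look and compute and a tool call to move; the robot and the scene stay as the last step left them, time stands still between calls to the robot, and variables do not carry over. Pictures are saved under pics/ and viewed, at most 10 in all, crops included, and the job is handed in when it is done.

Besides the shell and the picture viewer there is one more tool, called after ">>>" by a JSON object that holds its "op" and its "data", one argument or row to a line. step_arm: Moves the arm, as the interface text tells. Its arguments: {"type":"object","properties":{"increments":{"type":"array"}},"required":["increments"]}

```bash
mkdir -p pics; cat > h.py <<'E'
import numpy as np, cv2
from bench import observe, imaging, env
from scipy.spatial.transform import Rotation as R
def shot(n):
    s=observe(); p=imaging.get_image(n)
    if 'extrinsics' in p: T=np.array(p['extrinsics'])
    else:
        W=np.eye(4); q=s['ee_rot']; W[:3,:3]=R.from_quat([q[1],q[2],q[3],q[0]]).as_matrix(); W[:3,3]=s['tcp_pos']
        T=W@np.array(p['tool_from_camera'])
    p['T']=T; return p
def cloud(p):
    K=np.array(p['intrinsics']); z=p['z_map']; v,u=np.mgrid[:400,:640]
    c=np.stack([(u-K[0,2])/K[0,0]*z,-(v-K[1,2])/K[1,1]*z,-z],-1)
    w=c@p['T'][:3,:3].T+p['T'][:3,3]; w[z<=0]=np.nan; return w
def ray(p,px):
    K=np.array(p['intrinsics']); d=np.array([(px[0]-K[0,2])/K[0,0],-(px[1]-K[1,2])/K[1,1],-1])
    d=p['T'][:3,:3]@d; return p['T'][:3,3],d/np.linalg.norm(d)
def tri(a,b):
    (o1,d1),(o2,d2)=a,b; A=np.stack([d1,-d2],1); t=np.linalg.lstsq(A,o2-o1,rcond=None)[0]
    x,y=o1+t[0]*d1,o2+t[1]*d2; return (x+y)/2,np.linalg.norm(x-y)
E
python3 - <<'E'
from h import *
np.set_printoptions(precision=4,suppress=True)
s=observe(); print(s['t'],s['tcp_pos'],s['ee_rot'],s['width'])
P={n:shot(n) for n in('scene','side')}
for n,p in P.items():
    cv2.imwrite(f'pics/{n}1.png',p['pixels']); c=cloud(p); print(n,p['T'][:3,3],[k for k in p])
    for q in('bin','cup','mug','stapler','mouse'):
        for r in imaging.trace(p,q)[:1]:
            w=c[r['pixels']]; print(q,round(r['confidence'],2),np.round(r['rect']),np.nanpercentile(w,[2,50,98],axis=0).round(3).tolist())
rs={}
for q in('bin_rim','cup_center','cup_hook','cup','bin'):
    l=[]
    for n,p in P.items():
        r=imaging.landmark_of(p,q)
        if r: print(q,n,r[0]['confidence'],r[0]['location']); l.append(ray(p,r[0]['location']))
    if len(l)==2: print('  tri',tri(*l))
E
```

```text
0.0 [ 0.1485 -0.6321  0.2337] [-0.001   0.9933  0.1152 -0.0001] 0.09199297269268593
scene [1.4539 0.0218 0.7795] ['pixels', 'z_map', 'intrinsics', 'extrinsics', 'shot', 'T']
bin 0.59 [315. 168. 100.  70.] [[0.312, -0.178, 0.005], [0.433, -0.024, 0.077], [0.541, 0.125, 0.115]]
cup 0.83 [211. 173.  24.  32.] [[0.439, -0.39, 0.006], [0.487, -0.36, 0.058], [0.495, -0.332, 0.093]]
mug 0.84 [443. 195.  32.  42.] [[0.492, 0.317, 0.002], [0.553, 0.35, 0.059], [0.568, 0.389, 0.09]]
stapler 0.81 [399. 245.  18.  44.] [[0.656, 0.194, -0.001], [0.734, 0.208, 0.039], [0.777, 0.231, 0.05]]
mouse 0.77 [230. 240.  33.  31.] [[0.677, -0.272, 0.002], [0.732, -0.237, 0.026], [0.767, -0.21, 0.034]]
side [0.2817 0.7834 0.9232] ['pixels', 'z_map', 'intrinsics', 'extrinsics', 'shot', 'T']
bin 0.88 [389. 221.  97. 136.] [[0.31, -0.185, 0.003], [0.418, -0.023, 0.061], [0.53, 0.134, 0.116]]
cup 0.8 [408. 138.  27.  40.] [[0.436, -0.405, 0.0], [0.461, -0.338, 0.052], [0.489, -0.329, 0.093]]
mug 0.86 [289. 344.  49.  54.] [[0.464, 0.32, 0.004], [0.525, 0.359, 0.053], [0.561, 0.393, 0.092]]
stapler 0.84 [239. 27
[... 201 characters left out ...]
e 0.85 [316.9, 171.8]
bin_rim side 0.89 [352.3, 198.0]
  tri (array([ 0.5152, -0.0169,  0.1027]), np.float64(0.0049735511660483215))
cup_center scene 0.59 [209.9, 176.9]
cup_center side 0.84 [406.2, 135.0]
  tri (array([ 0.4689, -0.3629,  0.0407]), np.float64(0.004748490381312493))
cup_hook scene 0.72 [207.3, 159.4]
cup_hook side 0.68 [420.3, 122.3]
  tri (array([ 0.4365, -0.3722,  0.0858]), np.float64(0.005404831583986254))
cup scene 0.93 [214.7, 187.1]
cup side 0.85 [405.0, 147.3]
  tri (array([ 0.4674, -0.3556,  0.0003]), np.float64(0.008221559328652777))
bin scene 0.94 [312.6, 180.2]
bin side 0.71 [388.7, 232.2]
  tri (array([ 0.4243, -0.0342,  0.0017]), np.float64(0.007201783379771348))
```

```bash
python3 -c "
import cv2
a=cv2.imread('pics/scene1.png')[120:290,180:470];cv2.imwrite('pics/scene1c.png',cv2.resize(a,None,fx=2.7,fy=2.7,interpolation=cv2.INTER_CUBIC))
"
```

```text
(no output)
```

View pics/scene1c.png

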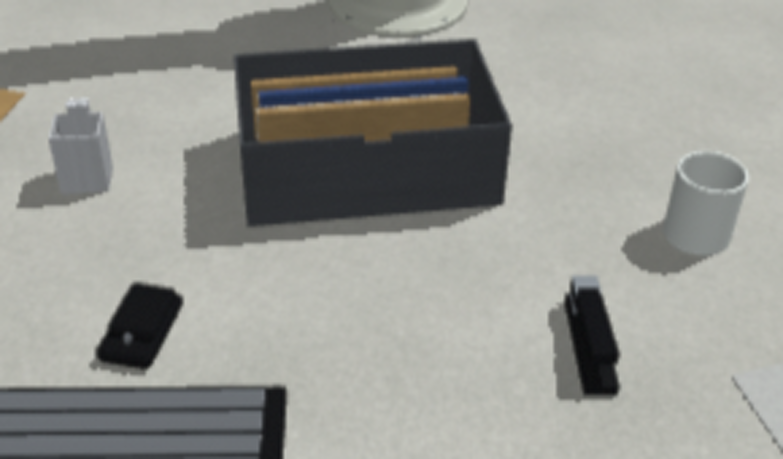

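>>> {"op": "step_arm", "data": {
  "increments": [
    [[0.037,0.032,0.005],0,-1],
    [[0.037,0.032,0.005],0,-1],
    [[0.037,0.032,0.005],0,-1],
    [[0.037,0.032,0.005],0,-1],
    [[0.037,0.032,0.005],0,-1],
    [[0.037,0.032,0.005],0,-1],
    [[0.037,0.032,0.005],0,-1],
    [[0.037,0.032,0.005],0,-1]
  ]
}}

```text
t: 1.9
tcp_pos: [0.446, -0.3754, 0.2753]
ee_rot: [0.0, 0.993, 0.115, 0.0]
wrist_force: [0.0, -0.4, -0.9]
width: 0.0916
grasp_force: 0.0
```

```bash
python3 - <<'E'
from h import *
np.set_printoptions(precision=4,suppress=True)
s=observe(); print(s['t'],s['tcp_pos'],s['ee_rot'],s['joint_pos'])
p=shot('wrist'); cv2.imwrite('pics/w1.png',p['pixels']); print(np.array(p['tool_from_camera']))
c=cloud(p)
for q in('cup','bin'):
    for r in imaging.trace(p,q)[:1]:
        w=c[r['pixels']]; print(q,r['confidence'],np.round(r['rect']),np.nanpercentile(w,[1,50,99],axis=0).round(3).tolist())
        if q=='cup':
            m=w[(w[:,2]>.074)&(w[:,2]<.084)]; print(len(m),cv2.minAreaRect((m[:,:2]*1000).astype(np.float32)))
            m=w[(w[:,2]>.087)&(w[:,2]<.1)]; print(len(m),cv2.minAreaRect((m[:,:2]*1000).astype(np.float32)))
for q in('cup_center','cup_hook'):
    for r in imaging.landmark_of(p,q)[:1]: 
        o,d=ray(p,r['location']); h=.04 if q=='cup_center' else .09; print(q,r['confidence'],r['location'],o+d*(h-o[2])/d[2])
E
```

```text
1.9 [ 0.446  -0.3754  0.2753] [0.0004 0.9934 0.115  0.0001] [ 1.1083  0.3644 -0.5798  1.676   0.2146  1.1646 -0.8669]
[[ 0.0003  0.9528  0.3037  0.0828]
 [ 1.     -0.0005  0.0008  0.0006]
 [ 0.0009  0.3037 -0.9528 -0.1497]
 [ 0.      0.      0.      1.    ]]
cup 0.67 [313. 164.  47.  54.] [[0.432, -0.391, 0.0], [0.456, -0.363, 0.032], [0.494, -0.332, 0.094]]
381 ((466.170166015625, -362.17657470703125), (50.1655387878418, 56.04326629638672), 8.044116020202637)
217 ((437.9645080566406, -366.28497314453125), (13.274445533752441, 23.945341110229492), 7.539966106414795)
bin 0.71 [100. 130. 197. 184.] [[0.326, -0.191, 0.003], [0.428, -0.071, 0.066], [0.539, 0.083, 0.116]]
cup_center 0.96 [316.6, 155.2] [ 0.4693 -0.3632  0.04  ]
cup_hook 0.71 [312.3, 184.6] [ 0.4399 -0.3654  0.09  ]
```

View pics/w1.png

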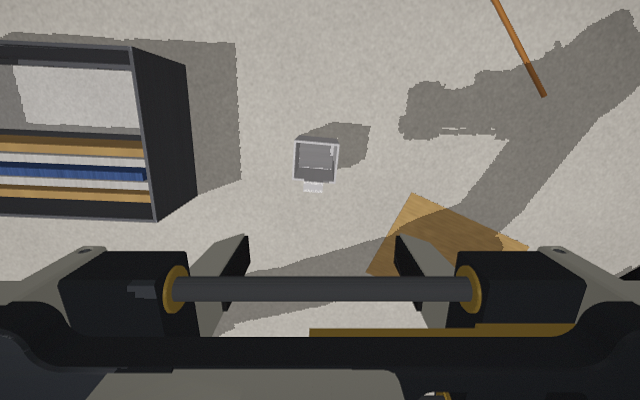

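>>> {"op": "step_arm", "data": {
  "increments": [
    [[0.02,0.013,-0.02],-5.2,-1],
    [[0,0,-0.04],0,-1],
    [[0,0,-0.04],0,-1],
    [[0,0,-0.04],0,-1],
    [[0,0,-0.04],0,-1],
    [[0,0,-0.03],0,-1],
    [[0,0,-0.012],0,-1],
    [[0,0,0],0,-1]
  ]
}}

```text
t: 2.95
tcp_pos: [0.4624, -0.3643, 0.0509]
ee_rot: [-0.001, 0.998, 0.069, -0.002]
wrist_force: [0.4, -0.3, 0.1]
width: 0.0918
grasp_force: 0.0
```

```bash
python3 - <<'E'
from h import *
s=observe(); print(s['t'],s['tcp_pos'],s['ee_rot'],s['wrist_force'])
E
```

```text
2.95 [ 0.46236942 -0.36431073  0.05089941] [-0.00108035  0.99762676  0.06882597 -0.00163117] [ 0.41640799 -0.31996911  0.06554024]
```

>>> {"op": "step_arm", "data": {
  "increments": [
    [[0.004,0.002,0.002],0,-1],
    [[0,0,0],0,0.3],
    [[0,0,0],0,1],
    [[0,0,0],0,1],
    [[0,0,0],0,1],
    [[0,0,0],0,1],
    [[0,0,0],0,1],
    [[0,0,0],0,1]
  ]
}}

```text
t: 3.75
tcp_pos: [0.4688, -0.3619, 0.055]
ee_rot: [0.0, 0.998, 0.07, 0.0]
wrist_force: [-1.7, 0.3, 3.0]
width: 0.0559
grasp_force: 30.0
```

>>> {"op": "step_arm", "data": {
  "increments": [
    [[0,0,0.02],0,1],
    [[0,0,0.04],0,1],
    [[0,0,0.04],0,1],
    [[0,0,0.03],0,1],
    [[0,0,0],0,1],
    [[0,0,0],0,1]
  ]
}}

```text
t: 4.35
tcp_pos: [0.4685, -0.3618, 0.1847]
ee_rot: [0.0, 0.998, 0.07, -0.0]
wrist_force: [-0.0, -0.1, -1.5]
width: 0.0558
grasp_force: 30.0
```

```bash
python3 - <<'E'
from h import *
np.set_printoptions(precision=4,suppress=True)
s=observe(); print(s['t'],s['tcp_pos'],s['ee_rot'],s['width'],s['grasp_force'],s['joint_pos'])
for n in('wrist','scene','side'):
    p=shot(n); c=cloud(p); 
    cv2.imwrite(f'pics/{n}2.png',p['pixels'])
    for r in imaging.trace(p,'bin')[:1]:
        m=cv2.dilate(r['pixels'].astype(np.uint8),np.ones((3,3)))>0; w=c[m]; print(n,r['confidence'],np.round(r['rect']))
        w=w[(w[:,2]>.11)&(w[:,2]<.121)]; b=cv2.minAreaRect((w[:,:2]*1000).astype(np.float32)); print(len(w),b); print(cv2.boxPoints(b))
    for r in imaging.landmark_of(p,'bin_rim')[:1]: 
        o,d=ray(p,r['location']);print('rim',r['location'],r['confidence'],o+d*(.115-o[2])/d[2])
    for r in imaging.trace(p,'cup')[:1]:
        w=c[r['pixels']]; print('cup',np.nanpercentile(w,[1,50,99],axis=0).round(3).tolist())
E
```

```text
4.35 [ 0.4685 -0.3618  0.1847] [ 0.0003  0.9976  0.0699 -0.    ] 0.055779667338014594 29.999020099639893 [ 1.0278  0.4721 -0.5426  1.7464  0.2831  1.0012 -1.0514]
wrist 0.63 [ 93. 184. 183. 198.]
2323 ((458.68048095703125, -151.10897827148438), (165.56016540527344, 48.07130432128906), 10.703831672668457)
[[ 372.8765 -142.8665]
 [ 381.8049 -190.1014]
 [ 544.4844 -159.3515]
 [ 535.556  -112.1166]]
cup [[0.44, -0.391, 0.131], [0.47, -0.362, 0.189], [0.495, -0.332, 0.216]]
scene 0.95 [315. 168. 104.  73.]
466 ((424.01312255859375, -27.80859375), (199.07470703125, 300.754150390625), 10.402790069580078)
[[ 298.9587  102.1235]
 [ 353.265  -193.687 ]
 [ 549.0675 -157.7407]
 [ 494.7612  138.0699]]
rim [316.4, 170.3] 0.92 [ 0.5219 -0.0199  0.115 ]
cup [[0.427, -0.393, 0.125], [0.487, -0.36, 0.182], [0.496, -0.331, 0.219]]
side 0.98 [389. 223.  94. 136.]
882 ((421.869384765625, -28.435272216796875), (190.24159240722656, 307.60467529296875), 10.62065601348877)
[[ 300.0315  105.201 ]
 [ 356.7248 -197.1341]
 [ 543.7073 -162.0715]
 [ 487.014   140.2636]]
cup [[0.438, -0.341, 0.133], [0.459, -0.334, 0.16], [0.484, -0.328, 0.201]]
```

>>> {"op": "step_arm", "data": {
  "increments": [
    [[0.014,0.033,0.005],2.5,1],
    [[0.014,0.033,0.005],0,1],
    [[0.014,0.033,0.005],0,1],
    [[0.014,0.033,0],0,1],
    [[0.014,0.033,0],0,1],
    [[0.014,0.032,0],0,1],
    [[0.014,0.032,0],0,1],
    [[0,0,0],0,1]
  ]
}}

```text
t: 5.75
tcp_pos: [0.569, -0.1254, 0.2005]
ee_rot: [-0.002, 0.995, 0.096, 0.002]
wrist_force: [-1.1, 0.0, -2.4]
width: 0.056
grasp_force: 30.0
```

```bash
cat > m.py <<'E'
from h import *
np.set_printoptions(precision=4,suppress=True)
import sys
s=observe(); print(s['t'],s['tcp_pos'],s['ee_rot'],s['width'],s['grasp_force'],s['wrist_force'])
p=shot('wrist'); c=cloud(p); cv2.imwrite(f'pics/{sys.argv[1]}.png',p['pixels']); np.save('c.npy',c)
a=np.radians(10.5); w=c.reshape(-1,3); w=w[~np.isnan(w[:,0])]
d=w[:,:2]-[.423,-.028]; b=np.c_[d@[np.cos(a),np.sin(a)],d@[-np.sin(a),np.cos(a)],w[:,2]]
m=b[(abs(b[:,0]-.093)<.012)&(b[:,2]>.09)&(b[:,2]<.125)&(abs(b[:,1])<.16)]
for y in np.arange(-.16,.16,.005):
    k=m[(m[:,1]>=y)&(m[:,1]<y+.005)]
    if len(k):
        t=k[k[:,2]>.108]; print(f'{y:.3f}',len(k),k[:,2].max().round(4), t[:,0].min().round(4) if len(t) else '-',t[:,0].max().round(4) if len(t) else '-')
E
python3 m.py w3
```

```text
5.75 [ 0.569  -0.1254  0.2005] [-0.0018  0.9954  0.0961  0.0016] 0.056045245174424455 29.999787211418152 [-1.143   0.0464 -2.3801]
-0.070 34 0.1074 - -
-0.065 48 0.1124 0.0945 0.0955
-0.060 57 0.115 0.0941 0.0958
-0.055 70 0.1162 0.0923 0.0958
-0.050 71 0.1158 0.0917 0.0956
-0.045 73 0.1158 0.0918 0.0953
-0.040 80 0.1156 0.0915 0.0954
-0.035 70 0.1158 0.0915 0.0953
-0.030 72 0.1159 0.0908 0.0954
-0.025 77 0.1157 0.0915 0.0956
-0.020 73 0.1158 0.0913 0.0954
-0.015 47 0.1126 0.0946 0.0947
-0.010 49 0.1061 - -
-0.005 45 0.1059 - -
0.000 46 0.1059 - -
0.005 52 0.1059 - -
0.010 52 0.1154 0.0923 0.0947
0.015 87 0.1159 0.0912 0.0957
0.020 71 0.1157 0.0918 0.0954
0.025 72 0.1158 0.0917 0.0955
0.030 69 0.1154 0.0917 0.0952
0.035 73 0.1164 0.0919 0.0953
0.040 75 0.1158 0.0914 0.0955
0.045 71 0.1158 0.0919 0.0953
0.050 74 0.1159 0.0911 0.0955
0.055 71 0.1165 0.0918 0.0949
0.060 77 0.1161 0.0918 0.0957
0.065 71 0.1167 0.0913 0.0951
0.070 77 0.1163 0.0914 0.0955
0.075 74 0.1166 0.0915 0.0953
0.080 74 0.1162 0.0912 0.0953
0.085 75 0.1161 0.0911 0.0953
0.090 71 0.116 0.0912 0.0953
0.095 72 0.1162 0.0913 0.0955
0.100 79 0.1161 0.0912 0.0954
0.105 76 0.1163 0.091 0.0955
0.110 80 0.1163 0.0912 0.0956
0.115 71 0.1162 0.0911 0.0957
0.120 72 0.1168 0.0908 0.0958
0.125 84 0.116 0.091 0.0953
0.130 76 0.1165 0.0911 0.0958
0.135 74 0.1159 0.0906 0.0954
0.140 83 0.1164 0.083 0.0955
0.145 201 0.1162 0.0812 0.0955
0.150 10 0.1148 0.0893 0.0943
```

View pics/w3.png

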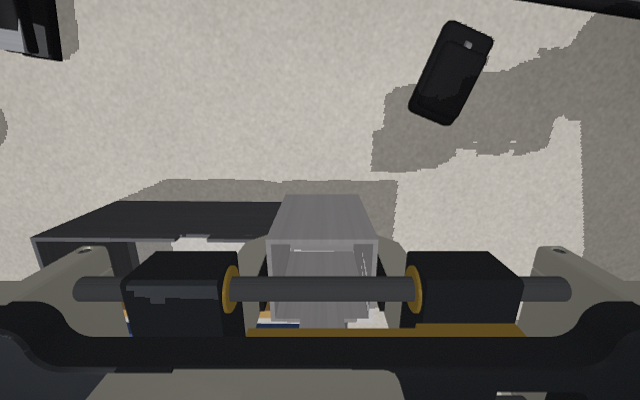

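```bash
python3 - <<'E'
from h import *
np.set_printoptions(precision=4,suppress=True)
c=np.load('c.npy');a=np.radians(10.5); w=c.reshape(-1,3); w=w[~np.isnan(w[:,0])]
d=w[:,:2]-[.423,-.028]; b=np.c_[d@[np.cos(a),np.sin(a)],d@[-np.sin(a),np.cos(a)],w[:,2]]
t=b[(b[:,0]>.0905)&(b[:,0]<.0962)&(b[:,2]>.1145)&(b[:,2]<.118)&(abs(b[:,1])<.05)]; y=np.sort(t[:,1]); i=np.argmax(np.diff(y)); print('top gap',y[i],y[i+1])
t=b[(b[:,0]>.0905)&(b[:,0]<.0945)&(b[:,2]>.1045)&(b[:,2]<.107)&(abs(b[:,1])<.05)]; print('floor',t[:,1].min(),t[:,1].max(),np.median(t[:,2]))
s=observe(); q=s['tcp_pos']; dd=np.array(q[:2])-[.423,-.028]; print('tcp bin',dd@[np.cos(a),np.sin(a)],dd@[-np.sin(a),np.cos(a)],q[2])
k=b[(b[:,0]>.08)&(b[:,0]<.17)&(b[:,1]>-.16)&(b[:,1]<-.06)&(b[:,2]>.13)]
print(np.histogram(k[:,2],bins=np.arange(.13,.25,.005)))
z=k[(k[:,2]>.218)&(k[:,2]<.225)]
for lo,hi in((.2,.215),(.22,.235),(.23,.25)):
    z=k[(k[:,2]>lo)&(k[:,2]<hi)]
    if len(z)>5: print(lo,len(z),np.percentile(z,[1,50,99],axis=0),cv2.minAreaRect((z[:,:2]*1000).astype(np.float32)))
E
```

```text
top gap -0.015512161006086428 0.014499198159035727
floor -0.03572844086663454 0.049203928832972345 0.10528227090303863
tcp bin 0.12413321601406732 -0.1255075905011181 0.20016084575968202
(array([   0,    0,    8,  691,  367,  379,  415,  469,  505,  535,  573,
        335,  334,  419,  517,  559, 1008, 1301, 1756, 1522,  500,  394,
        125]), array([0.13 , 0.135, 0.14 , 0.145, 0.15 , 0.155, 0.16 , 0.165, 0.17 ,
       0.175, 0.18 , 0.185, 0.19 , 0.195, 0.2  , 0.205, 0.21 , 0.215,
       0.22 , 0.225, 0.23 , 0.235, 0.24 , 0.245]))
0.2 2084 [[ 0.1004 -0.1589  0.2003]
 [ 0.1478 -0.1205  0.2098]
 [ 0.149  -0.0795  0.2149]] ((124.32122802734375, -118.86273193359375), (49.523677825927734, 82.3254623413086), 0.4319249093532562)
0.22 3778 [[ 0.0985 -0.1587  0.2202]
 [ 0.1355 -0.1213  0.2252]
 [ 0.1489 -0.0818  0.2343]] ((123.10528564453125, -119.35287475585938), (52.176963806152344, 81.36660766601562), 0.20826773345470428)
0.23 1185 [[ 0.1007 -0.1595  0.2301]
 [ 0.1256 -0.1197  0.2364]
 [ 0.1376 -0.0835  0.2494]] ((119.04088592529297, -121.04330444335938), (37.41143035888672, 78.12444305419922), 0.3806716799736023)
```

```bash
python3 - <<'E'
from h import *
np.set_printoptions(precision=4,suppress=True)
a=np.radians(10.5)
def bf(c):
    w=c.reshape(-1,3); w=w[~np.isnan(w[:,0])]
    d=w[:,:2]-[.423,-.028]; return np.c_[d@[np.cos(a),np.sin(a)],d@[-np.sin(a),np.cos(a)],w[:,2]]
C={'w':np.load('c.npy')}
for n in('scene','side'): p=shot(n); C[n]=cloud(p)
for n,c in C.items():
    b=bf(c)
    f=b[(b[:,0]>.14)&(b[:,0]<.16)&(b[:,1]>-.16)&(b[:,1]<-.09)&(b[:,2]>.152)&(b[:,2]<.178)]
    if len(f)>20:
        A=np.c_[f[:,1]+.1255,f[:,2]-.165,np.ones(len(f))]; x=np.linalg.lstsq(A,f[:,0],rcond=None)[0]
        print(n,len(f),'front x med',np.median(f[:,0]),'slopes y,z',x,'y ext',np.percentile(f[:,1],[1,99]))
    g=b[(abs(b[:,0]-.095)<.01)&(b[:,2]>.04)&(b[:,2]<.1)&(abs(b[:,1])<.14)]
    if len(g)>20: print(n,len(g),'wall outer',np.median(g[:,0]), 'slope',np.polyfit(g[:,1],g[:,0],1))
    t=b[(b[:,0]>.088)&(b[:,0]<.098)&(b[:,2]>.1125)&(b[:,2]<.12)&(abs(b[:,1])<.045)]; y=np.sort(t[:,1])
    if len(y)>5: i=np.argmax(np.diff(y)); print('  gap',y[i],y[i+1])
    e=b[(b[:,0]>.08)&(b[:,0]<.16)&(b[:,1]>-.16)&(b[:,1]<-.09)&(b[:,2]>.12)&(b[:,2]<.16)]
    if len(e): print('  cup bottom',np.percentile(e[:,2],2))
E
```

```text
w 906 front x med 0.14850237391373042 slopes y,z [-0.0104 -0.0016  0.1485] y ext [-0.1498 -0.0949]
w 4020 wall outer 0.09502056357218398 slope [-0.0022  0.0951]
  gap -0.01495271981928126 0.014499198159035727
  cup bottom 0.14552420783475678
scene 166 front x med 0.14643214276405853 slopes y,z [-0.0068 -0.0151  0.1465] y ext [-0.1527 -0.0981]
scene 1450 wall outer 0.09485836521843677 slope [-0.002   0.0948]
  gap -0.016461647679985328 0.016503241131610065
  cup bottom 0.14559806783011933
side 175 wall outer 0.08976780070675115 slope [-0.001   0.0898]
  gap -0.012183904665685535 0.016305133864171414
  cup bottom 0.14572388806426
```

>>> {"op": "step_arm", "data": {
  "increments": [
    [[-0.006,0.031,0],0,1],
    [[-0.006,0.031,0],0,1],
    [[-0.006,0.03,0],0,1],
    [[-0.0045,0.0296,0],0,1],
    [[0,0,0],0,1],
    [[0,0,0],0,1]
  ]
}}

```text
t: 6.5
tcp_pos: [0.5441, -0.0122, 0.1998]
ee_rot: [0.001, 0.996, 0.091, -0.0]
wrist_force: [0.4, -0.7, -2.1]
width: 0.0558
grasp_force: 30.0
```

```bash
cat > k.py <<'E'
from h import *
import sys
np.set_printoptions(precision=4,suppress=True)
a=np.radians(10.5)
def bf(c):
    w=c.reshape(-1,3); w=w[~np.isnan(w[:,0])]
    d=w[:,:2]-[.423,-.028]; return np.c_[d@[np.cos(a),np.sin(a)],d@[-np.sin(a),np.cos(a)],w[:,2]]
s=observe(); q=s['tcp_pos']; dd=np.array(q[:2])-[.423,-.028]; print(s['t'],'tcp bin',dd@[np.cos(a),np.sin(a)],dd@[-np.sin(a),np.cos(a)],q[2],s['ee_rot'],s['wrist_force'])
u=q[2]-.055
for n in('wrist','scene'):
    p=shot(n); cv2.imwrite(f'pics/{n}{sys.argv[1]}.png',p['pixels']); b=bf(cloud(p))
    f=b[(b[:,0]>.135)&(b[:,0]<.16)&(b[:,1]>-.045)&(b[:,1]<.045)&(b[:,2]>u+.006)&(b[:,2]<u+.033)]
    if len(f)>20: print(n,len(f),'front',np.median(f[:,0]),'slope y,z',np.linalg.lstsq(np.c_[f[:,1:],np.ones(len(f))],f[:,0],rcond=None)[0],'y',np.percentile(f[:,1],[1,99]))
    g=b[(abs(b[:,0]-.095)<.01)&(b[:,2]>.04)&(b[:,2]<.1)&(abs(b[:,1])<.14)&(abs(b[:,1])>.04)]
    if len(g)>20: print('  wall outer',np.median(g[:,0]))
E
python3 k.py 4
```

```text
6.5 tcp bin 0.12192226295930651 -0.006554192653606358 0.1998135538313526 [ 0.0005  0.9958  0.0915 -0.    ] [ 0.4243 -0.695  -2.1397]
wrist 941 front 0.144495419397411 slope y,z [-0.0007  0.0016  0.1442] y [-0.0343  0.0206]
  wall outer 0.0950967608479523
scene 171 front 0.14408209601392313 slope y,z [ 0.0255 -0.0162  0.1469] y [-0.0362  0.019 ]
  wall outer 0.09494328747595887
```

>>> {"op": "step_arm", "data": {
  "increments": [
    [[0.0012,0.0076,0],0,1],
    [[0,0,0],0,1],
    [[0,0,0],0,1],
    [[0,0,0],0,1]
  ]
}}

```text
t: 7.0
tcp_pos: [0.5454, -0.0039, 0.1996]
ee_rot: [0.0, 0.996, 0.092, -0.0]
wrist_force: [-0.0, -1.3, -1.8]
width: 0.0561
grasp_force: 30.0
```

```bash
python3 k.py 5
```

```text
7.0 tcp bin 0.12476881659094909 0.001427347266102534 0.19964111857158354 [ 0.      0.9958  0.0915 -0.0001] [-0.0033 -1.2633 -1.8164]
wrist 938 front 0.14735642144806116 slope y,z [-0.001   0.0024  0.147 ] y [-0.0264  0.0286]
  wall outer 0.095121415906394
scene 156 front 0.1468870804365913 slope y,z [-0.0224  0.0111  0.1451] y [-0.0265  0.0271]
  wall outer 0.09496666036131447
```

>>> {"op": "step_arm", "data": {
  "increments": [
    [[0,0,-0.02],0,1],
    [[0,0,-0.02],0,1],
    [[0,0,-0.02],0,1],
    [[0,0,-0.02],0,1],
    [[0,0,0],0,1],
    [[0,0,0],0,1],
    [[0,0,0],0,1]
  ]
}}

```text
t: 7.8
tcp_pos: [0.5462, -0.0034, 0.1208]
ee_rot: [0.0, 0.996, 0.092, 0.001]
wrist_force: [-0.3, -0.6, -0.9]
width: 0.0559
grasp_force: 30.0
```

```bash
python3 k.py 6; python3 -c "
import cv2
a=cv2.imread('pics/scene6.png')[110:240,230:400];cv2.imwrite('pics/scene6c.png',cv2.resize(a,None,fx=4.4,fy=4.4,interpolation=cv2.INTER_CUBIC))"
```

```text
7.8 tcp bin 0.12561310638789147 0.001697172642532561 0.12083163441753753 [0.0001 0.9958 0.0917 0.0007] [-0.3303 -0.5969 -0.9384]
wrist 937 front 0.148216256487867 slope y,z [-0.0006  0.001   0.1481] y [-0.026   0.0288]
  wall outer 0.0952620416394479
scene 148 front 0.14809063679498577 slope y,z [-0.0066 -0.014   0.1492] y [-0.0268  0.0288]
  wall outer 0.0949417396290396
```

View pics/scene6c.png

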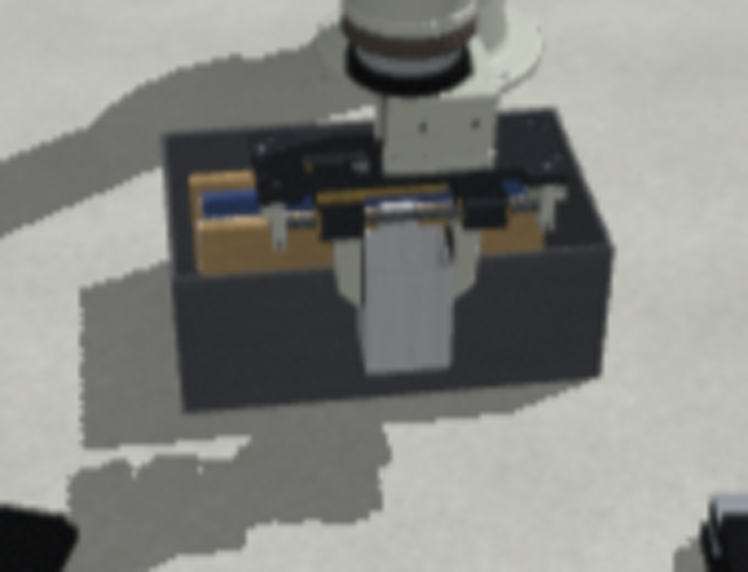

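>>> {"op": "step_arm", "data": {
  "increments": [
    [[-0.001,-0.001,-0.006],0,1],
    [[0,0,-0.006],0,1],
    [[0,0,-0.005],0,1],
    [[0,0,-0.004],0,1],
    [[0,0,-0.004],0,1],
    [[0,0,0],0,1]
  ]
}}

```text
t: 8.5
tcp_pos: [0.5439, -0.0045, 0.094]
ee_rot: [-0.0, 0.996, 0.092, -0.001]
wrist_force: [-0.4, -0.8, -2.6]
width: 0.056
grasp_force: 30.0
```

```bash
python3 k.py 7
```

```text
8.5 tcp bin 0.12317311152324578 0.0010279405002945293 0.09397466352254354 [-0.0001  0.9958  0.0917 -0.0006] [-0.4059 -0.7873 -2.5883]
wrist 946 front 0.14568859882196453 slope y,z [-0.0008  0.0036  0.1455] y [-0.0267  0.0282]
  wall outer 0.09558238385793318
scene 136 front 0.14559259871562186 slope y,z [-0.0018  0.0101  0.1449] y [-0.0267  0.0275]
  wall outer 0.09502617490514054
```

>>> {"op": "step_arm", "data": {
  "increments": [
    [[0.0009,0,-0.003],0,1],
    [[0,0,-0.004],0,1],
    [[0,0,-0.004],0,1],
    [[0,0,-0.003],0,1],
    [[0,0,0],0,1],
    [[0,0,0],0,1]
  ]
}}

```text
t: 9.2
tcp_pos: [0.5452, -0.0045, 0.0806]
ee_rot: [-0.0, 0.996, 0.092, -0.0]
wrist_force: [-0.5, -0.7, -1.7]
width: 0.0557
grasp_force: 30.0
```

>>> {"op": "step_arm", "data": {
  "increments": [
    [[0,0,-0.002],0,1],
    [[0,0,-0.002],0,1],
    [[0,0,0],0,1],
    [[0,0,0],0,1]
  ]
}}

```text
t: 9.6
tcp_pos: [0.5453, -0.0046, 0.0767]
ee_rot: [-0.0, 0.996, 0.092, -0.0]
wrist_force: [-0.1, -0.7, -2.5]
width: 0.0558
grasp_force: 30.0
```

```bash
python3 k.py 8
```

```text
9.6 tcp bin 0.12451766640901947 0.0007622441988403771 0.07668731650516186 [-0.      0.9958  0.0917 -0.    ] [-0.1145 -0.7288 -2.4933]
wrist 950 front 0.14706436125860137 slope y,z [-0.0014 -0.0001  0.1471] y [-0.027   0.0279]
  wall outer 0.09533127268049359
scene 135 front 0.1467930149057406 slope y,z [ 0.0057 -0.0175  0.1474] y [-0.0267  0.0277]
  wall outer 0.09496420472923851
```

>>> {"op": "step_arm", "data": {
  "increments": [
    [[0,0,-0.002],0,1],
    [[0,0,-0.002],0,1],
    [[0,0,-0.001],0,1],
    [[0,0,0],0,1],
    [[0,0,0],0,1]
  ]
}}

```text
t: 10.2
tcp_pos: [0.5453, -0.0045, 0.0717]
ee_rot: [-0.0, 0.996, 0.092, -0.0]
wrist_force: [-0.6, 1.1, -1.4]
width: 0.0557
grasp_force: 30.0
```

>>> {"op": "step_arm", "data": {
  "increments": [
    [[0,0,-0.001],0,1],
    [[0,0,0],0,1]
  ]
}}

```text
t: 10.4
tcp_pos: [0.5453, -0.0046, 0.0706]
ee_rot: [0.0, 0.996, 0.092, -0.0]
wrist_force: [0.0, -0.6, -2.1]
width: 0.0556
grasp_force: 30.0
```

Still no contact; finishing in fine steps.

>>> {"op": "step_arm", "data": {
  "increments": [
    [[0,0,-0.0007],0,1],
    [[0,0,0],0,1]
  ]
}}

```text
t: 10.6
tcp_pos: [0.5454, -0.0046, 0.07]
ee_rot: [0.0, 0.996, 0.092, 0.0]
wrist_force: [-0.3, 0.3, -2.3]
width: 0.0556
grasp_force: 30.0
```

>>> {"op": "step_arm", "data": {
  "increments": [
    [[0,0,-0.0007],0,1],
    [[0,0,0],0,1]
  ]
}}

```text
t: 10.8
tcp_pos: [0.5454, -0.0046, 0.0699]
ee_rot: [0.0, 0.996, 0.092, -0.0]
wrist_force: [-2.2, -1.5, 3.5]
width: 0.0563
grasp_force: 30.0
```

Contact comes at notch-floor height (about 5 N), so I'm releasing.

>>> {"op": "step_arm", "data": {
  "increments": [
    [[0,0,0],0,0.3],
    [[0,0,0],0,-0.3],
    [[0,0,0],0,-1],
    [[0,0,0],0,-1],
    [[0,0,0],0,-1],
    [[0,0,0],0,-1],
    [[0,0,0],0,-1]
  ]
}}

```text
t: 11.5
tcp_pos: [0.5453, -0.0046, 0.0693]
ee_rot: [-0.0, 0.996, 0.092, -0.0]
wrist_force: [0.6, 0.2, -1.1]
width: 0.0908
grasp_force: 0.0
```

>>> {"op": "step_arm", "data": {
  "increments": [
    [[0,0,0.01],0,-1],
    [[0,0,0.02],0,-1],
    [[0,0,0.03],0,-1],
    [[0,0,0.03],0,-1],
    [[0,0,0.04],0,-1],
    [[0,0,0.04],0,-1],
    [[0,0,0],0,-1],
    [[0,0,0],0,-1]
  ]
}}

```text
t: 12.3
tcp_pos: [0.546, -0.0046, 0.241]
ee_rot: [0.001, 0.996, 0.092, 0.002]
wrist_force: [-0.5, -0.2, -0.1]
width: 0.092
grasp_force: 0.0
```

```bash
python3 - <<'E'
from h import *
np.set_printoptions(precision=4,suppress=True)
a=np.radians(10.5); s=observe(); print(s['t'],s['tcp_pos'],s['width'],s['wrist_force'])
for n in('wrist','scene'):
    p=shot(n); cv2.imwrite(f'pics/{n}9.png',p['pixels']); c=cloud(p)
    for r in imaging.trace(p,'cup')[:1]:
        w=c[r['pixels']]; w=w[~np.isnan(w[:,0])]; d=w[:,:2]-[.423,-.028]; b=np.c_[d@[np.cos(a),np.sin(a)],d@[-np.sin(a),np.cos(a)],w[:,2]]
        print(n,np.percentile(b,[1,50,99],axis=0)); f=b[(b[:,0]>.135)&(b[:,2]>.02)&(b[:,2]<.085)]
        print(' front fit',np.linalg.lstsq(np.c_[f[:,1:],np.ones(len(f))],f[:,0],rcond=None)[0] if len(f)>10 else '')
        h=b[(b[:,2]>.102)]; print(' hook top',len(h),np.percentile(h,[2,50,98],axis=0) if len(h)>3 else '')
E
```

```text
12.3 [ 0.546  -0.0046  0.241 ] 0.09203063606111007 [-0.4774 -0.2467 -0.0641]
wrist [[ 0.0883 -0.0271  0.0152]
 [ 0.1087  0.0007  0.0582]
 [ 0.1468  0.028   0.1086]]
 front fit [-0.0053  0.008   0.1452]
 hook top 281 [[ 0.0872 -0.0114  0.1036]
 [ 0.0944  0.0007  0.1078]
 [ 0.1004  0.0117  0.1093]]
scene [[ 0.0928 -0.0281  0.0157]
 [ 0.1439  0.0004  0.0697]
 [ 0.1496  0.0273  0.1084]]
 front fit [0.0225 0.0261 0.1441]
 hook top 29 [[ 0.0892 -0.011   0.1023]
 [ 0.0975 -0.0014  0.1073]
 [ 0.1031  0.0095  0.1094]]
```

View pics/wrist9.png

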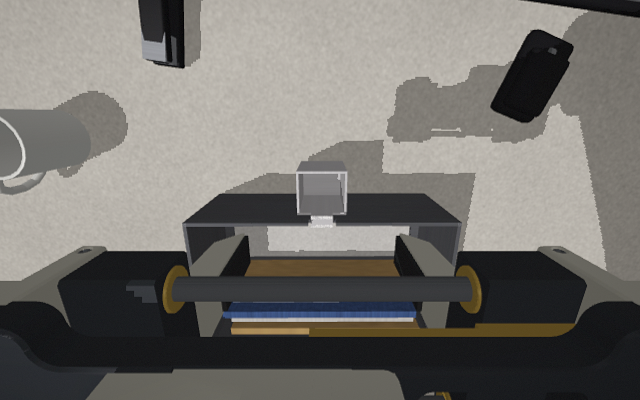

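The picture shows the cup at (322,190) hanging outside the wall. Its hook is over the rim in the notch at (321,221), with the hook top at 0.108 m (sunk), the cup upright and the gripper clear.

```bash
python3 -c "
from bench import env; print(env.finish_job())"
```

```text
the job is handed in; nothing more can be done
None
```

The pen cup hangs by its hook at the bottom of the notch, outside the bin's far wall, and the gripper is clear; the job was handed in at about 12.4 s, with wrist force no more than about 4 N at any reading taken.

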